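Make the titrator ready for moving

ROBOT

A 6-joint arm with a two-finger parallel gripper is mounted at the origin on the work surface. World frame = base frame: x ahead of the robot, y to its left, z up, the work surface at z = 0. Lengths are in mm, angles in rad, forces in N, time in s.
With the tool pointing down it reaches from about 250 to 800 mm from the base axis. Payload 8.5 kg.
Tool frame: the origin (TCP) lies at the centre of the arm's flange, where the gripper is bolted on; the fingertips stand 173 mm ahead of it and the grasp point (between the pads) lies pinch_z ahead of it (pinch_z is the distance from the TCP to the grasp point, in mm); z points along the fingers, y is the line along which they close (so a half turn about z gives the same grasp; the last joint's range is limited). The gripper opens to 85 mm and grips with 20 to 120 N. Pads are 22 mm wide; open, the fingers measure 114 mm over their backs; the gripper's body (76 mm by 85 mm) begins 54 mm behind the grasp point. The pads swing forward as they close: fully open they stand 13 mm farther back than shut.
Start: joints at [-1.133, 0.238, -0.013, 1.319, 0, 1.571], TCP at [222.56, -475.463, 404.676] pointing down, gripper open.
Joint ranges: [-2.66, 2.66], [-1.03, 1.9], [-1.14, 1.46], [-1.82, 2.27], [-1.45, 1.34], [-3.14, 3.14]. Speed limits (rad/s): [2.22, 2.22, 2.79, 3.14, 3.14, 3.14].

INTERFACE

Orientations are given as a unit quaternion [x, y, z, w].
In Python, from workcell import * gives the robot as it stands.
- The arm moves only by the tool send_rows, never from a script. Its argument "deltas" is a list of rows, each a list of 7 numbers: the finger opening in m, from 0 to 0.0854, then the shift along the tool's x, y, z in m, then the turn, a rotation vector about the tool's x, y, z in degrees. A call has 1 to 20 rows; each row is the pose to reach, as a shift and turn from the pose commanded when the call began, along the tool's axes at that moment; what a row does not reach only later rows make up. A row lasts 1/8 s, in which the tool goes at most 62.5 mm and 10.7 degrees, less where a joint would pass 70% of its speed; a pose out of reach is approached as far as the arm can. A call with a gripper value outside its range is refused whole. The fingers move at their own pace and stop on an object; "force" is the grip in N (left out, the last holds). Time passes only in rows, so rows that repeat a pose let the fingers close. It gives the time, the measured TCP pose, the force, the opening and the grip force at its end, in the units of the state.
- state(): the state, without advancing time (a new reading comes with each control period).
- capture(name): name is "side" or "top" or "wrist"; returns the picture (420x560x3 uint8, red, green, blue); there is no depth.
- camera_model(name): a dict with "intrinsics" (3x3 intrinsics, pixels), "k1" (the pictures are not rectified: a ray, as slopes to the right and down, at radius r is drawn at 1 + k1 r^2 times it, then the intrinsics apply), "R" (3x3) and "t" (3): a world point X has camera coordinates R X + t. Camera axes: x right, y down, z forward; pixel columns grow to the right and rows downward; lengths in mm; the calibration is good to about 2 mm. A picture is of the moment at which its call begins: read the wrist's pose just before it. camera_model takes no time and is no camera call; for the wrist camera it gives the pose at the moment of the call.
- sign_off(): hands the job in; it is judged then, once.
Trained networks look in the newest picture that a camera, given by its name, has taken for a name from the list of things; names that differ only in an ending like _2 or _b are one class to them, and where a whole thing is asked for, a point or a joint stands for the part that bears it (a point fixed in the world has none). Each returns a list of dicts, best first, with "confidence" (0 to 1); they miss things now and then, are a little off and sometimes report something else, mostly with a low value. They report only what shows in the picture. A call takes as long as a camera call.
- cut_out(camera, query): "pixels" (420x560 bool, what is visible of it) and "position" ([column, row] in pixels, amid what is visible of it).
The state is a dict: "clock": time; "joint_positions": joint angles; "qvel": joint speeds; "tau": joint torques, N m; "ee_pos": TCP position; "eef_rot": TCP orientation; "contact_force": force on the tool from outside, world axes, zero at the start; "ft_torque": the same for the moment, N m; "opening": opening from 0.0 (shut) to 1.0 (fully open); "gripper_force": force on a finger pad.
Only numpy, scipy, OpenCV 4.12 (cv2) and the standard library are available. Lean on these libraries where they do the work, as an engineer would, in place of code of your own. Each camera call takes 0.05 s, during which the arm holds its last target. There are 200 camera calls.

TASK

Make the titrator ready for moving: first slide its transport lock (the upper, block-shaped grip on the sloping panel) fully to the left-hand end stop, as seen from the robot, leaving the round dose-rate knob below it where it is. Then pick up the transport saddle and hang it over the bar of the electrode stand, on the free stretch between the two white collars, so that it straddles the bar and rests on it by itself; set it down, do not drop it. Do not push aside or knock over the other things on the bench.

Things in the scene. Friction and masses are not known exactly. Their poses are not given: they have to be found in the camera images.
- titrator: White fixed titrator, 260 mm wide (y). Origin under it, z up, -x its front (to the robot). Panel: x -100 to -12 mm, rising at 40 degrees from height 40 to 114 mm; behind it a tower 215 mm high, whose visor juts to x = -34 mm at heights 180-215 mm: no room for a vertical gripper over the upper slide, so lean the tool back 40-45 degrees. Two tracks run along y.
- lock (a joint): Transport lock slide, the upper track: 0 = right-hand end stop (-y), 0.09 m = left-hand end stop (+y), which is locked. Stays where it is left; about 3 N to move.
- lock_grip (a point): Centre of the lock's grip: grey block 60 mm long along the travel (y, to the left), 18 mm along the slope (x, up-slope), 28 mm along the panel normal (z). The point is 20 mm off the panel, the block's top 34 mm. The track beside the block is 4 mm high; end blocks 8 mm thick, 8 mm high, stand 80 mm either side of mid-track.
- rate_knob (a point): Centre of the dose-rate slide's round grey knob, 26 mm across, its top 17 mm off the panel, on the lower track 55 mm down the slope from the lock's track. Same axes as lock_grip. Slides easily; to be left alone.
- stand: Electrode stand, fixed: grey base plate 260 x 90 x 14 mm, steel uprights 16 mm thick at x = -118 (170 mm high) and x = +118 mm (270 mm high), joined by a horizontal steel bar along its x. Origin under the base plate, z up.
- bar_mid (a point): Middle of that bar, on its axis, 170 mm over the bench; the bar is 16 mm in diameter and runs along the point's x. The free stretch is x -76 to +76 mm, between two white collars 38 mm in diameter and 20 mm thick, from which electrodes hang.
- saddle: Transport saddle, loose, stiff grey plastic, 0.2 kg, standing on its legs: inverted trough 100 mm long (x). Legs flare from 22 mm apart inside at the ridge to 62 mm (72 mm outside) at the foot. Ridge underside 72, ridge top 82 mm over the origin; grip rib on top 80 mm long (x), 12 mm thick (y), heights 82 to 112 mm. Origin: centre of the underside, z up.
- saddle_ridge (a point): Middle of the underside of the saddle's ridge, 72 mm over its origin: it comes to rest on top of the bar, 8 mm over the bar's axis.
- beaker: Loose glass beaker, 66 mm across, 90 mm high. Origin: centre of the underside.
- jar: Loose white jar with a black cap, 64 mm across, 95 mm high. Origin: centre of the underside.
- mouse: Loose black computer mouse, 100 x 58 x 32 mm. Origin: centre of the underside.
- stirrer: Fixed magnetic stirrer, 200 (x) x 140 x 62 mm, with a vessel 72 mm across on it, top at 147 mm. Origin: centre of the underside.
- amber_bottle: Loose brown bottle, 90 mm across, 200 mm high. Origin: centre of the underside.
- wash_bottle: Loose white bottle, 72 mm across, 170 mm high. Origin: centre of the underside.

How it is judged (in metres and radians):
On the way, in this order (a step that is already met when the one before it is completed fails the run):
1. the transport lock is at its left-hand end stop (value of joint lock above 0.087 m), for 0.2 s.
2. the saddle hangs over the bar (z of saddle_ridge in the frame of bar_mid between 0.003 and 0.014 m and y of saddle_ridge in the frame of bar_mid between -0.012 and 0.012 m and x of saddle_ridge in the frame of bar_mid between -0.035 and 0.035 m and angle between the x axis of saddle and the x axis of stand, either way round below 0.35 rad and angle between saddle's own z axis and vertical below 0.3 rad and linear speed of saddle below 0.03 m/s), for 0.2 s.
At the end, for the whole second after the job is handed in: Lock within 3 mm of its left-hand stop; saddle at rest, let go, on the bar: ridge underside 3-14 mm above the bar axis, within 12 mm sideways and 35 mm along of its middle, turned under 0.35 rad, leaning under 0.3 rad; dose-rate knob within 10 mm of its start (all of step 2 and value of joint lock above 0.087 m and contact force between saddle and stand above 0.3 N and distance of rate_knob from where it was at the start of the episode below 0.01 m); the robot touches nothing.
It fails at once if the dose-rate knob is moved more than 10 mm (distance of rate_knob from where it was at the start of the episode above 0.01 m).
It fails at once if the saddle is dropped (falls faster than 0.6 m/s out of the fingers) (linear speed of saddle above 0.6 m/s and contact force between saddle and the fingers below 0.1 N).
It fails at once if another thing on the bench is pushed more than 30 mm or tipped over (distance of any of beaker, jar, mouse, amber_bottle, wash_bottle from where it was at the start of the episode above 0.03 m or angle between any of beaker, jar, mouse, amber_bottle, wash_bottle's own z axis and vertical above 0.5 rad).
It also fails if it takes over 61 s, if anything falls off the work surface, if the arm or the gripper's body presses on something with over 40 N, if the wrist force passes 120 N, or if a joint passes its speed limit or range.

## Working session

There is one attempt and no reset: what is moved stays moved. The work goes in short steps, Python scripts to look and compute and a tool call to move; the robot and the scene stay as the last step left them, time stands still between calls to the robot, and variables do not carry over. Pictures are saved under pics/ and viewed, at most 10 in all, crops included, and the job is handed in when it is done.

Besides the shell and the picture viewer there is one more tool, called after "Call:" as name([rows], argument=value, ...), one row to a line, values as JSON. send_rows: Moves the arm, as the interface text tells. Its arguments: {"type":"object","properties":{"deltas":{"type":"array","items":{"type":"array","items":{"type":"number"}}},"force":{"type":"number"}},"required":["deltas"]}

```bash
ls; mkdir -p pics
python3 - <<'E'
from workcell import *
import cv2,numpy as np
for c in ["top","side"]:
    im=capture(c); cv2.imwrite(f"pics/{c}0.png",im[:,:,::-1])
    m=camera_model(c); print(c,np.round(m["intrinsics"],1).tolist(),m["k1"],np.round(m["R"],4).tolist(),np.round(m["t"],1).tolist())
    for q in ["lock_grip","rate_knob","saddle","stand","titrator","beaker","jar","mouse","stirrer","amber_bottle","wash_bottle"]:
        print(q,[(round(d["confidence"],2),np.round(d["position"]).tolist(),int(d["pixels"].sum())) for d in cut_out(c,q)[:2]])
print(state())
E
```

```text
pics
top [[491.0, 0.0, 287.9], [0.0, 491.0, 211.0], [0.0, 0.0, 1.0]] -0.019955365580122442 [[0.0282, -0.9996, -0.0048], [-0.9976, -0.0279, -0.0633], [0.0631, 0.0066, -0.998]] [67.4, 567.2, 1453.1]
lock_grip [(0.77, [321.0, 170.0], 205), (0.73, [308.0, 246.0], 785)]
rate_knob []
saddle [(0.98, [308.0, 245.0], 824)]
stand [(0.87, [437.0, 238.0], 3286), (0.32, [210.0, 162.0], 1012)]
titrator [(0.62, [315.0, 139.0], 9811), (0.39, [309.0, 246.0], 776)]
beaker [(0.58, [309.0, 250.0], 813), (0.55, [268.0, 243.0], 425)]
jar [(0.66, [268.0, 244.0], 427), (0.56, [365.0, 251.0], 441)]
mouse [(0.61, [130.0, 252.0], 650)]
stirrer [(0.77, [190.0, 223.0], 3172)]
amber_bottle [(0.63, [210.0, 160.0], 1029)]
wash_bottle [(0.68, [430.0, 164.0], 708)]
side [[429.9, 0.0, 280.8], [0.0, 429.9, 207.2], [0.0, 0.0, 1.0]] 0.012672220824778268 [[-0.7663, -0.6425, 0.0047], [-0.4625, 0.5465, -0.6982], [0.446, -0.5372, -0.7159]] [483.3, 293.8, 1205.3]
lock_grip [(0.49, [272.0, 175.0], 84)]
rate_knob [(0.57, [278.0, 191.0], 42), (0.2, [202.0, 359.0], 923)]
saddle [(0.83, [314.0, 226.0], 631)]
stand [(0.81, [367.0, 
[... 267 characters left out ...]
: 1.2, 'joint_positions': array([-1.13300131e+00,  2.38194404e-01, -1.34926665e-02,  1.31918015e+00,
        9.11168190e-06,  1.57079443e+00]), 'qvel': array([ 0.00125204,  0.00109859, -0.0003467 , -0.00098398, -0.00051289,
        0.00101602]), 'tau': array([-2.89325426e-04, -5.38585889e+01,  3.46692646e+01,  3.18134284e-03,
       -4.21588652e-05,  1.40751990e-05]), 'ee_pos': array([ 222.56323826, -475.46854037,  404.68201709]), 'eef_rot': array([ 9.76137246e-01,  2.17154498e-01, -3.24993781e-06, -3.55889173e-05]), 'contact_force': array([ 0.17279054, -0.70657786,  1.50743305]), 'ft_torque': array([ 0.0222426 , -0.01067925,  0.02213081]), 'gripper_force': 0.0, 'opening': 1.000636987140258}
```

Run:
```python
import cv2
a=cv2.imread("pics/top0.png");cv2.imwrite("pics/top0c.png",cv2.resize(a[80:330,170:503],(800,600),interpolation=cv2.INTER_CUBIC))
a=cv2.imread("pics/side0.png");cv2.imwrite("pics/side0c.png",cv2.resize(a[80:305,140:440],(800,600),interpolation=cv2.INTER_CUBIC))
```

```text
(no output)
```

View pics/top0c.png

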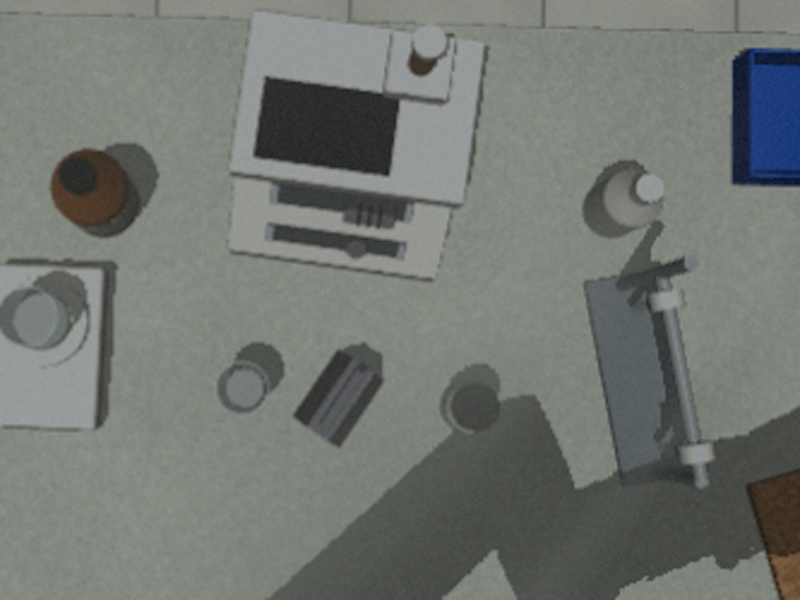

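View pics/side0c.png

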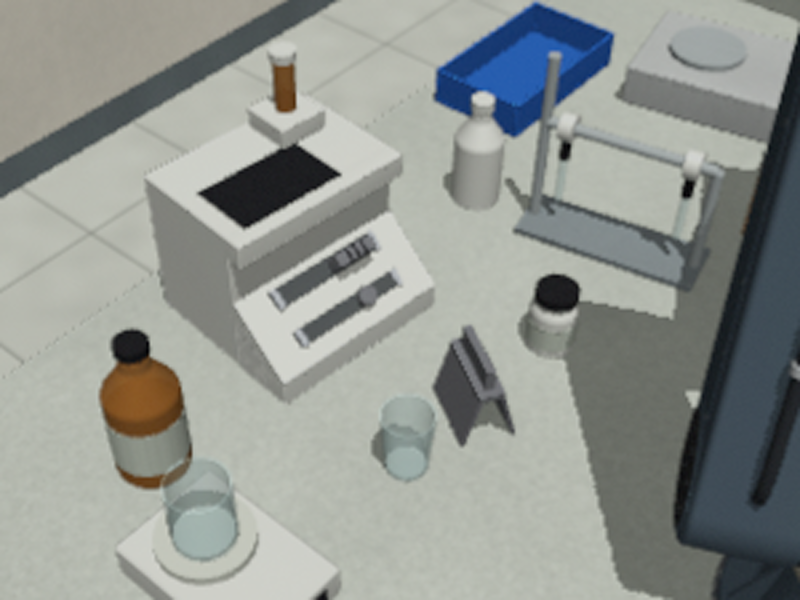

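The top crop (crop pixels) shows the titrator with its lock block at (370,214) and knob at (357,249). The saddle is at (340,400), turned, with its beaker to the left at (245,387) and the jar to the right at (472,405). The bar's collars are at (667,300) and (696,453). The side crop agrees: lock (355,252), saddle rib (470,328)–(495,390), collars (568,127) and (693,165). Next I fit poses from these points.

```bash
cat > h.py <<'E'
import numpy as np, cv2
from scipy.optimize import least_squares
from scipy.spatial.transform import Rotation as Ro
def proj(m,X):
    c=np.atleast_2d(X)@np.array(m["R"]).T+np.array(m["t"]); s=c[:,:2]/c[:,2:]
    s=s*(1+m["k1"]*(s**2).sum(1,keepdims=True)); K=np.array(m["intrinsics"])
    return s*[K[0,0],K[1,1]]+K[:2,2]
def pose(p,X):  # p: x,y,yaw
    c,s=np.cos(p[2]),np.sin(p[2]); X=np.atleast_2d(X)
    return np.c_[p[0]+c*X[:,0]-s*X[:,1],p[1]+s*X[:,0]+c*X[:,1],X[:,2]]
def fit(obs,p0):  # obs: list of (model, X, uv)
    f=lambda p:np.concatenate([(proj(m,pose(p,X))[0]-uv) for m,X,uv in obs])
    r=least_squares(f,p0,loss="soft_l1"); return r.x,r.fun.reshape(-1,2)
def tri(obs,p0=(500,0,100)):
    r=least_squares(lambda p:np.concatenate([proj(m,p)[0]-uv for m,uv in obs]),p0); return r.x,r.fun
E
cat > m1.py <<'E'
from workcell import *
from h import *
T,S=camera_model("top"),camera_model("side")
t=lambda u,v:np.array([170+u/2.402,80+v/2.4]); s=lambda u,v:np.array([140+u/2.667,80+v/2.667])
tit=[(T,(-100,130,40),t(228,250)),(T,(-100,-130,40),t(435,280)),(T,(-34,130,215),t(231,174)),(T,(-34,-130,215),t(465,204)),
(S,(-100,130,40),s(288,378)),(S,(-100,-130,40),s(433,288)),(S,(-34,130,215),s(237,247)),(S,(-34,-130,215),s(402,158))]
p,r=fit(tit,(700,-50,0)); print("tit",p.round(3),r.round(1).tolist())
st=[(T,(86,0,170),t(667,300)),(T,(-86,0,170),t(696,453)),(T,(118,0,270),t(690,264)),(T,(130,45,14),t(585,282)),(T,(-130,45,14),t(623,486)),
(S,(86,0,170),s(568,127)),(S,(-86,0,170),s(693,165)),(S,(118,0,270),s(554,55))]
q,r=fit(st,(500,-300,0)); print("stand",q.round(3),r.round(1).tolist())
sd=[(T,(40,0,112),t(372,367)),(T,(-40,0,112),t(325,428)),(S,(40,0,112),s(469,330)),(S,(-40,0,112),s(493,390)),
(S,(-50,36,0),s(463,443)),(S,(-50,-36,0),s(513,432)),(T,(-50,36,0),t(296,413)),(T,(50,-36,0),t(382,380))]
a,r=fit(sd,(450,-50,-.6)); print("saddle",a.round(3),r.round(1).tolist())
X,r=tri([(T,t(370,214)),(S,s(355,252))]); print("lock top",X.round(1),r.round(1))
c,si=np.cos(p[2]),np.sin(p[2]); d=X[:2]-p[:2]; print("in tit frame",c*d[0]+si*d[1],-si*d[0]+c*d[1],X[2])
X,r=tri([(T,t(357,248)),(S,s(368,294))]); print("knob top",X.round(1),r.round(1))
d=X[:2]-p[:2]; print("in tit frame",c*d[0]+si*d[1],-si*d[0]+c*d[1],X[2])
for n,z,u in [("beaker",90,t(243,386)),("jar",95,t(475,405))]:
    r=least_squares(lambda w:proj(T,(*w,z))[0]-u,(450,0)); print(n,r.x.round())
E
python3 m1.py; python3 -c "
from workcell import *;print({k:(v if not hasattr(v,'round') else v) for k,v in camera_model('wrist').items()}); import workcell;print([n for n in dir(workcell) if n[0]!='_'])"
```

```text
tit [ 7.26416e+02  1.41380e+01 -1.12000e-01] [[-0.4, -0.0], [0.5, -0.4], [-1.5, -1.1], [-0.3, 0.1], [-0.7, 2.1], [1.5, -2.0], [1.1, 0.2], [1.1, -2.3]]
stand [ 4.99311e+02 -3.62499e+02  2.01000e-01] [[-0.6, 0.0], [-0.4, -0.4], [0.1, -0.6], [-0.4, -0.4], [0.1, 0.3], [0.6, -0.2], [0.8, -0.3], [0.8, -0.3]]
saddle [464.261   9.383  -6.854] [[-3.7, 0.9], [-0.2, -0.8], [-0.1, -3.4], [0.2, -8.0], [-0.7, 0.7], [1.6, -0.3], [-1.0, 0.3], [1.6, 0.1]]
lock top [679.4 -16.1 114.5] [ 0.1  0.2 -0.2 -0. ]
in tit frame -43.391512695361165 -35.28419199751812 114.47207434075044
knob top [645.   -3.4  72.1] [-0.1 -0.2  0.3  0. ]
in tit frame -78.92490357082484 -26.503687638781006 72.10935524736261
beaker [474. 128.]
jar [ 460. -146.]
{'intrinsics': array([[365.10929855,   0.        , 280.20018721],
       [  0.        , 365.10929855, 208.22102517],
       [  0.        ,   0.        ,   1.        ]]), 'k1': -0.08673695648293882, 'R': array([[ 4.23494030e-01, -9.05898751e-01,  5.10233374e-04],
       [-8.58476535e-01, -4.01144886e-01,  3.19532188e-01],
       [-2.89259133e-01, -1.35757997e-01, -9.47575285e-01]]), 't': array([-525.19274411,  -41.72079831,  380.96376194])}
['Unreachable', 'camera_model', 'capture', 'cut_out', 'pinch_z', 'sign_off', 'state']
```

```bash
cat >> h.py <<'E'
def tool_R(yaw,lean,flip=0):
    # tool x up-slope/ahead (yaw), z down and leaning ahead by lean; flip = extra turn about tool z
    z=np.array([np.sin(lean)*np.cos(yaw),np.sin(lean)*np.sin(yaw),-np.cos(lean)])
    x=np.array([np.cos(lean)*np.cos(yaw),np.cos(lean)*np.sin(yaw),np.sin(lean)])
    return np.c_[x,np.cross(z,x),z]@Ro.from_euler("z",flip).as_matrix()
def delta(st,pos,R):
    R0=Ro.from_quat(st["eef_rot"]).as_matrix()
    d=R0.T@(np.array(pos)-st["ee_pos"])/1000; w=np.degrees(Ro.from_matrix(R0.T@R).as_rotvec())
    print("delta",d.round(4).tolist(),w.round(2).tolist(),"mm",round(np.linalg.norm(d)*1000),"deg",round(np.linalg.norm(w),1))
E
python3 - <<'E'
from workcell import *; from h import *
st=state(); print(pinch_z)
R0=Ro.from_quat(st["eef_rot"]).as_matrix(); m=camera_model("wrist")
C=-m["R"].T@m["t"]; print("cam in tool",R0.T@(C-st["ee_pos"]),"fwd",R0.T@m["R"][2],"right",R0.T@m["R"][0])
# hover: 130 mm of tips off the lock, lean 42deg
yaw=-.112; R=tool_R(yaw,np.radians(42))
for L in ([679,-16,120],): 
    pos=np.array(L)-R[:,2]*330+R[:,0]*0; print(pos); delta(st,pos,R)
E
```

```text
154.70000000000002
cam in tool [8.19346316e+01 6.39944021e-02 3.00918051e+01] fwd [-3.19541065e-01  3.91525366e-04  9.47572348e-01] right [-4.98014990e-04  9.99999707e-01 -5.81128705e-04]
[459.57039255   8.67939521 365.23779241]
delta [0.4199, -0.338, 0.0395] [-11.54, 40.92, 30.06] mm 540 deg 52.1
```

Call:
send_rows([
  [0,0.42,-0.338,0.04,-11.54,40.92,30.06],
  [0,0.42,-0.338,0.04,-11.54,40.92,30.06],
  [0,0.42,-0.338,0.04,-11.54,40.92,30.06],
  [0,0.42,-0.338,0.04,-11.54,40.92,30.06],
  [0,0.42,-0.338,0.04,-11.54,40.92,30.06],
  [0,0.42,-0.338,0.04,-11.54,40.92,30.06],
  [0,0.42,-0.338,0.04,-11.54,40.92,30.06],
  [0,0.42,-0.338,0.04,-11.54,40.92,30.06],
  [0,0.42,-0.338,0.04,-11.54,40.92,30.06],
  [0,0.42,-0.338,0.04,-11.54,40.92,30.06],
  [0,0.42,-0.338,0.04,-11.54,40.92,30.06],
  [0,0.42,-0.338,0.04,-11.54,40.92,30.06],
  [0,0.42,-0.338,0.04,-11.54,40.92,30.06],
])

```text
clock: 2.82
ee_pos: [457.1, -27.5, 364.9]
eef_rot: [0.933, -0.028, 0.358, 0.016]
contact_force: [-0.9, 1.1, -0.6]
opening: -0.001
gripper_force: 0.0
```

Run:
```python
from workcell import *; from h import *
st=state(); m=camera_model("wrist"); im=capture("wrist"); cv2.imwrite("pics/w1.png",im[:,:,::-1])
import pickle; pickle.dump((st,m),open("w1.pkl","wb")); print(st["clock"],st["ee_pos"],st["opening"],st["joint_positions"].round(2))
for q in ["lock_grip","rate_knob","saddle"]:
    print(q,[(round(d["confidence"],2),np.round(d["position"],1).tolist(),int(d["pixels"].sum())) for d in cut_out("wrist",q)[:2]])
p=(726.4,14.1,-.112)
for s,h,y in [(98,34,-35),(43,17,-26),(0,0,130),(0,0,-130)]:
    c,n=np.cos(np.radians(40)),np.sin(np.radians(40)); print(s,h,y,proj(m,pose(p,(-100+s*c-h*n,y,40+s*n+h*c))).round())
```

```text
2.825 [457.13618194 -27.49980717 364.89787756] -0.0010954767549923863 [-0.06 -0.12 -0.7   0.26 -0.01  3.14]
lock_grip [(0.82, [242.0, 188.7], 1901)]
rate_knob [(0.73, [235.2, 243.1], 661)]
saddle []
98 34 -35 [[245. 186.]]
43 17 -26 [[236. 240.]]
0 0 130 [[ 87. 265.]]
0 0 -130 [[343. 279.]]
```

View pics/w1.png

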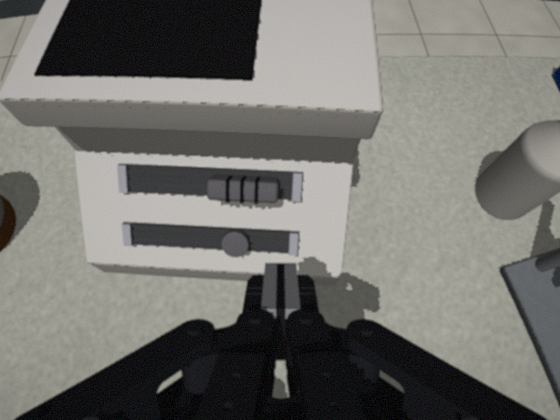

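The wrist picture shows the lock block over columns 207–280 with its centre near (243,188), and the knob at (235,243). Both match the fitted model with the lock's track 98 mm up the slope. Joint 6 is at its limit, so I turn the tool half round.

Call:
send_rows([
  [0,0,0,0,0,0,-100],
  [0,0,0,0,0,0,-100],
  [0,0,0,0,0,0,-100],
  [0,0,0,0,0,0,-100],
  [0,0,0,0,0,0,-100],
  [0,0,0,0,0,0,-100],
  [0,0,0,0,0,0,-100],
  [0,0,0,0,0,0,-100],
  [0,0,0,0,0,0,-100],
  [0,0,0,0,0,0,-100],
])

```text
clock: 4.28
ee_pos: [457.5, -26.8, 364.7]
eef_rot: [0.62, 0.698, 0.217, 0.285]
contact_force: [-0.7, -0.9, 0.0]
opening: 0.002
gripper_force: 0.0
```

```bash
cat >> h.py <<'E'
P=(726.4,14.1,-.112)
def tit(s,h,y):
    c,n=np.cos(np.radians(40)),np.sin(np.radians(40)); return pose(P,(-100+s*c-h*n,y,40+s*n+h*c))[0]
def tit_inv(X):
    c,s=np.cos(P[2]),np.sin(P[2]); d=np.array(X[:2])-P[:2]; x,y=c*d[0]+s*d[1]+100,-s*d[0]+c*d[1]; z=X[2]-40
    a,b=np.cos(np.radians(40)),np.sin(np.radians(40)); return np.array([x*a+z*b,-x*b+z*a,y])
RP=tool_R(P[2],np.radians(43),np.pi)
def tip(st): return st["ee_pos"]+173*Ro.from_quat(st["eef_rot"]).as_matrix()[:,2]
E
python3 - <<'E'
from workcell import *; from h import *
st=state(); print(st["ee_pos"],st["joint_positions"].round(2),tit_inv(tip(st)))
delta(st,tit(95,70,-97)-173*RP[:,2],RP)
E
```

```text
[457.47944281 -26.83078606 364.67582693] [-0.05 -0.12 -0.7   0.26 -0.01  1.39] [ 90.13106301 180.43348877 -66.35095197]
delta [-0.0279, -0.0083, 0.1098] [0.55, -1.82, -77.3] mm 114 deg 77.3
```

Call:
send_rows([
  [0,-0.028,-0.008,0.03,0.55,-1.8,-77.3],
  [0,-0.028,-0.008,0.06,0.55,-1.8,-77.3],
  [0,-0.028,-0.008,0.11,0.55,-1.8,-77.3],
  [0,-0.028,-0.008,0.11,0.55,-1.8,-77.3],
  [0,-0.028,-0.008,0.11,0.55,-1.8,-77.3],
  [0,-0.028,-0.008,0.11,0.55,-1.8,-77.3],
  [0,-0.028,-0.008,0.11,0.55,-1.8,-77.3],
  [0,-0.028,-0.008,0.11,0.55,-1.8,-77.3],
  [0,-0.028,-0.008,0.11,0.55,-1.8,-77.3],
])

```text
clock: 5.4
ee_pos: [526.9, -61.0, 281.3]
eef_rot: [0.055, 0.929, -0.019, 0.366]
contact_force: [-0.0, -0.0, 0.6]
opening: 0.0
gripper_force: 0.0
```

Run:
```python
from workcell import *; from h import *
st=state(); print(st["ee_pos"],st["joint_positions"].round(2),tit_inv(tip(st)))
delta(st,tit(95,14,-97)-173*RP[:,2],RP)
m=camera_model("wrist"); im=capture("wrist"); cv2.imwrite("pics/w2.png",im[:,:,::-1])
for q in ["lock_grip","rate_knob"]:
    print(q,[(round(d["confidence"],2),np.round(d["position"],1).tolist(),int(d["pixels"].sum())) for d in cut_out("wrist",q)[:2]])
print(proj(m,[tit(98,34,-35),tit(43,17,-26)]).round())
```

```text
[526.91828756 -61.03374329 281.25426322] [-0.12  0.12 -0.74 -0.04  0.    0.  ] [ 95.24685172  69.78965866 -96.91598284]
delta [0.0032, -0.0001, 0.0557] [0.01, -0.02, -0.39] mm 56 deg 0.4
lock_grip [(0.64, [396.3, 232.4], 4786)]
rate_knob [(0.8, [410.9, 126.7], 2027)]
[[395. 247.]
 [414. 139.]]
```

View pics/w2.png

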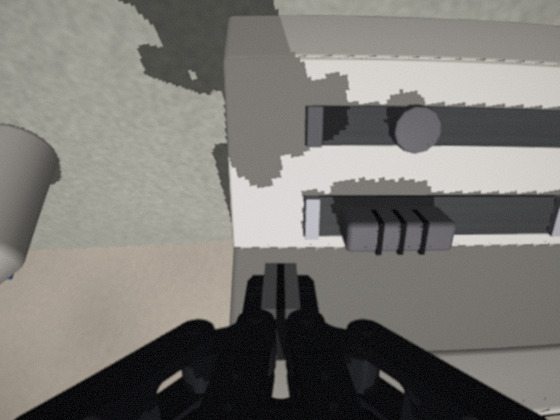

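The wrist view shows the lock block's top face at about (400,236) and the knob at (418,130). That is about 6 mm farther down the slope than modelled. The shut fingers are to the right of the block, in the robot's view. I now descend, shifted down-slope.

Call:
send_rows([
  [0,0.008,0,0.02,0,0,0],
  [0,0.008,0,0.04,0,0,0],
  [0,0.008,0,0.052,0,0,0],
  [0,0.008,0,0.052,0,0,0],
])

```text
clock: 6.05
ee_pos: [556.5, -64.3, 237.1]
eef_rot: [0.054, 0.929, -0.02, 0.365]
contact_force: [-0.5, -0.2, -0.2]
opening: 0.004
gripper_force: 0.0
```

Call:
send_rows([
  [0,0,0.01,0,0,0,0],
  [0,0,0.02,0,0,0,0],
  [0,0,0.03,0,0,0,0],
  [0,0,0.04,0,0,0,0],
  [0,0,0.04,0,0,0,0],
])

```text
clock: 6.68
ee_pos: [561.0, -23.5, 238.0]
eef_rot: [0.053, 0.929, -0.019, 0.366]
contact_force: [0.3, 0.3, 0.6]
opening: 0.002
gripper_force: 0.0
```

Run:
```python
from workcell import *; from h import *
st=state(); print(st["contact_force"],tit_inv(tip(st)))
m=camera_model("wrist"); im=capture("wrist"); cv2.imwrite("pics/w3.png",im[:,:,::-1])
```

```text
[0.26318053 0.30221123 0.6337965 ] [ 90.2203344   17.60985497 -55.5695482 ]
```

View pics/w3.png

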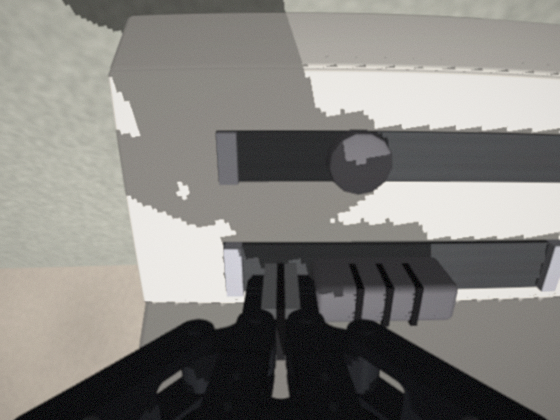

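The fingertips sit in line with the block, just at its right end (column 318). The left stop is at column 545, so I push.

Call:
send_rows([
  [0,0,0.01,0,0,0,0],
  [0,0,0.02,0,0,0,0],
  [0,0,0.03,0,0,0,0],
  [0,0,0.04,0,0,0,0],
  [0,0,0.045,0,0,0,0],
  [0,0,0.045,0,0,0,0],
])

```text
clock: 7.48
ee_pos: [566.1, 20.9, 237.9]
eef_rot: [0.053, 0.929, -0.019, 0.366]
contact_force: [0.5, -0.4, 0.5]
opening: 0.003
gripper_force: 0.0
```

Run:
```python
from workcell import *; from h import *
st=state(); print(st["contact_force"],tit_inv(tip(st)))
m=camera_model("wrist"); im=capture("wrist"); cv2.imwrite("pics/w4.png",im[:,:,::-1])
```

```text
[ 0.47084954 -0.40937088  0.51609433] [ 90.21375223  17.43808271 -10.8411738 ]
```

View pics/w4.png

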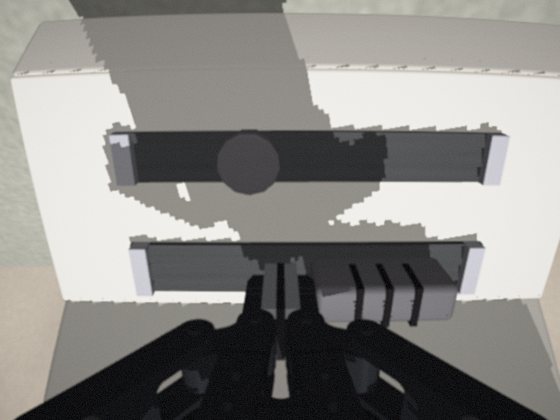

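The block has followed the fingers to columns 318–455, close to the left stop at 465. The knob has not moved. I push on until the force rises.

Call:
send_rows([
  [0,0,0.004,0,0,0,0],
  [0,0,0.008,0,0,0,0],
  [0,0,0.008,0,0,0,0],
])

```text
clock: 7.9
ee_pos: [567.0, 28.3, 238.0]
eef_rot: [0.054, 0.929, -0.02, 0.366]
contact_force: [-0.0, -1.1, 0.0]
opening: -0.0
gripper_force: 0.8
```

Call:
send_rows([
  [0,0,0.004,0,0,0,0],
  [0,0,0.006,0,0,0,0],
  [0,0,0.006,0,0,0,0],
])

```text
clock: 8.28
ee_pos: [567.7, 34.3, 238.0]
eef_rot: [0.054, 0.929, -0.02, 0.366]
contact_force: [0.0, -1.7, -0.3]
opening: 0.003
gripper_force: 0.7
```

Call:
send_rows([
  [0,0,0.003,0,0,0,0],
  [0,0,0.005,0,0,0,0],
  [0,0,0.005,0,0,0,0],
])

```text
clock: 8.65
ee_pos: [567.9, 37.3, 238.0]
eef_rot: [0.056, 0.929, -0.023, 0.366]
contact_force: [-4.2, -14.7, 3.8]
opening: -0.002
gripper_force: 7.7
```

Run:
```python
from workcell import *; from h import *
st=state(); print(st["contact_force"],tit_inv(tip(st)))
m=camera_model("wrist"); im=capture("wrist"); cv2.imwrite("pics/w5.png",cv2.resize(im[200:340,230:510,::-1],None,fx=2.5,fy=2.5))
```

```text
[ -4.24814261 -14.74373535   3.81158981] [90.23245011 17.57986762  4.22793162]
```

View pics/w5.png

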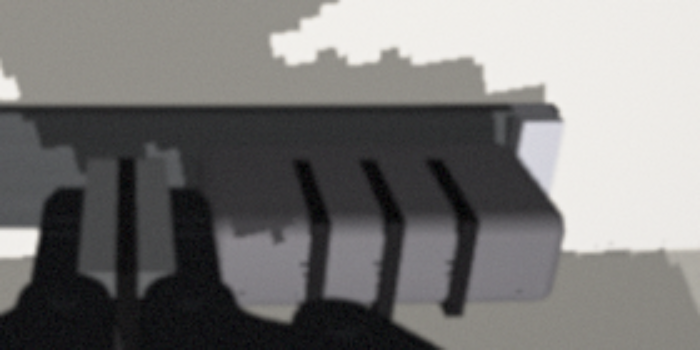

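The block is against the left end stop: the force jumped to 15 N and no gap shows in the crop around (520,150). I hold, back off, and retreat along the tool axis.

Call:
send_rows([
  [0,0,0.001,0,0,0,0],
  [0,0,0.001,0,0,0,0],
  [0,0,-0.015,0,0,0,0],
  [0,0,-0.015,-0.02,0,0,0],
  [0,0,-0.015,-0.06,0,0,0],
  [0,0,-0.015,-0.12,0,0,0],
  [0,0,-0.015,-0.12,0,0,0],
])

```text
clock: 9.57
ee_pos: [484.1, 33.6, 329.6]
eef_rot: [0.053, 0.928, -0.019, 0.369]
contact_force: [-0.0, 0.0, -1.3]
opening: 0.0
gripper_force: 0.0
```

Run:
```python
from workcell import *; from h import *
st=state(); print(st["joint_positions"].round(2))
R=tool_R(-.571,0,np.pi); delta(st,[464,9,410],R)
```

```text
[ 0.11 -0.03 -0.74  0.12 -0.15  0.17]
delta [-0.0428, -0.0263, -0.0704] [10.18, 42.5, 24.87] mm 86 deg 50.3
```

Call:
send_rows([
  [0.05,-0.043,-0.026,-0.07,10.2,42.5,24.9],
  [0.05,-0.043,-0.026,-0.07,10.2,42.5,24.9],
  [0.05,-0.043,-0.026,-0.07,10.2,42.5,24.9],
  [0.05,-0.043,-0.026,-0.07,10.2,42.5,24.9],
  [0.05,-0.043,-0.026,-0.07,10.2,42.5,24.9],
  [0.05,-0.043,-0.026,-0.07,10.2,42.5,24.9],
  [0.05,-0.043,-0.026,-0.07,10.2,42.5,24.9],
])

```text
clock: 10.45
ee_pos: [466.7, 9.0, 405.2]
eef_rot: [0.282, 0.959, -0.002, -0.002]
contact_force: [-0.0, 0.4, -0.2]
opening: 0.585
gripper_force: 0.0
```

Run:
```python
from workcell import *; from h import *
st=state(); m=camera_model("wrist"); im=capture("wrist"); cv2.imwrite("pics/w6.png",im[:,:,::-1])
import pickle; pickle.dump((st,m),open("w6.pkl","wb")); print(st["ee_pos"],st["opening"],st["joint_positions"].round(2))
print([(round(d["confidence"],2),np.round(d["position"],1).tolist(),int(d["pixels"].sum())) for d in cut_out("wrist","saddle")[:2]])
a=(464.3,9.4,-.571)
X=[(40,0,112),(-40,0,112),(50,-36,0),(50,36,0),(-50,36,0),(-50,-36,0)]; print(proj(m,pose(a,X)).round().tolist())
```

```text
[466.74136717   9.00431739 405.17568659] 0.5853070622567159 [ 0.02  0.14 -0.14  1.3  -0.    0.59]
[(0.92, [282.8, 176.2], 7719)]
[[281.0, 247.0], [281.0, 146.0], [248.0, 213.0], [315.0, 213.0], [317.0, 119.0], [246.0, 119.0]]
```

View pics/w6.png

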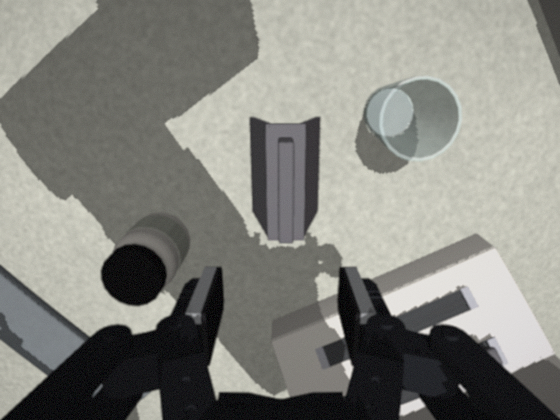

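Run:
```python
from h import *; import pickle
from workcell import state
st,m=pickle.load(open("w6.pkl","rb"))
obs=[(m,(40,0,112),np.array([286,242.])),(m,(-40,0,112),np.array([286,141.])),(m,(-50,36,0),np.array([320,117.])),(m,(-50,-36,0),np.array([250,117.]))]
a,r=fit(obs,(464.3,9.4,-.571)); print(a,r.round(1).tolist())
R=tool_R(a[2],0,np.pi); st=state()
# finger pads at z: grasp point ~100 mm height -> TCP z
delta(st,[a[0],a[1],100+154.7],R)
```

```text
[463.72566569  14.04100879  -0.56797789] [[-0.0, 1.7], [0.0, 0.4], [0.8, -1.2], [-0.8, -1.0]]
delta [0.0041, 0.0036, 0.1512] [-0.23, -0.16, -0.21] mm 151 deg 0.4
```

The wrist view shows the saddle upright with its rib along column 286, rows 141–242, in line with the fingers and about 4 mm off in each direction. I descend and grip.

Call:
send_rows([
  [0.05,0.004,0.004,0.05,0,0,0],
  [0.05,0.004,0.004,0.1,0,0,0],
  [0.05,0.004,0.004,0.13,0,0,0],
  [0.05,0.004,0.004,0.145,0,0,0],
  [0.05,0.004,0.004,0.145,0,0,0],
  [0.0,0.004,0.004,0.145,0,0,0],
  [0.0,0.004,0.004,0.145,0,0,0],
  [0.0,0.004,0.004,0.145,0,0,0],
  [0.0,0.004,0.004,0.145,0,0,0],
  [0.0,0.004,0.004,0.145,0,0,0],
  [0.0,0.004,0.004,0.145,0,0,0],
  [0.0,0.004,0.004,0.145,0,0,0],
], force=60)

```text
clock: 12.05
ee_pos: [464.3, 14.5, 262.3]
eef_rot: [0.282, 0.959, -0.001, -0.002]
contact_force: [-1.8, 1.0, 6.4]
opening: 0.128
gripper_force: 58.7
```

Call:
send_rows([
  [0,0,0,-0.02,0,0,0],
  [0,0,0,-0.06,0,0,0],
  [0,0,0,-0.12,0,0,0],
  [0,0,0,-0.18,0,0,0],
  [0,0,0,-0.18,0,0,0],
])

```text
clock: 12.68
ee_pos: [465.7, 14.7, 445.9]
eef_rot: [0.283, 0.959, -0.0, 0.001]
contact_force: [1.1, -1.3, -2.3]
opening: 0.125
gripper_force: 58.9
```

Run:
```python
from workcell import *; from h import *
st=state(); print(st["ee_pos"],st["joint_positions"].round(2),st["opening"]*85.4)
q=(499.3,-362.5,.201)
R=tool_R(q[2],0,np.pi)
# saddle origin (ridge) relative to tcp assumed below it
b=pose(q,(0,0,170))[0]; print(b)
delta(st,[b[0],b[1],st["ee_pos"][2]],R)
m=camera_model("wrist"); im=capture("wrist"); cv2.imwrite("pics/w7.png",im[:,:,::-1])
```

```text
[465.74164277  14.68933295 445.88146852] [ 0.03  0.12 -0.05  1.39 -0.    0.6 ] 10.712234398476978
[ 499.3 -362.5  170. ]
delta [-0.2327, -0.2987, 0.0006] [-0.06, 0.12, -44.35] mm 379 deg 44.3
```

Call:
send_rows([
  [0,0,0,-0.045,0,0,-5],
  [0,-0.05,-0.065,-0.045,0,0.1,-14],
  [0,-0.09,-0.115,-0.045,0,0.1,-24],
  [0,-0.13,-0.165,-0.045,0,0.1,-34],
  [0,-0.165,-0.215,-0.045,0,0.1,-44],
  [0,-0.2,-0.26,-0.045,0,0.1,-44.4],
  [0,-0.233,-0.299,-0.045,0,0.1,-44.4],
  [0,-0.233,-0.299,-0.045,0,0.1,-44.4],
  [0,-0.233,-0.299,-0.045,0,0.1,-44.4],
  [0,-0.233,-0.299,-0.045,0,0.1,-44.4],
])

```text
clock: 13.98
ee_pos: [498.9, -362.4, 485.5]
eef_rot: [-0.101, 0.995, 0.001, -0.005]
contact_force: [-1.1, 0.4, -2.1]
opening: 0.124
gripper_force: 59.3
```

Run:
```python
from workcell import *; from h import *
st=state(); m=camera_model("wrist"); print(st["ee_pos"],st["joint_positions"].round(2),st["opening"],st["gripper_force"])
w=capture("wrist"); s=capture("side"); t=capture("top"); S,T=camera_model("side"),camera_model("top")
cv2.imwrite("pics/w8.png",np.hstack([w[:,60:510,::-1],cv2.resize(s[90:240,300:440,::-1],(350,420))]))
q=(499.3,-362.5,.201)
col=[(76,0,170),(-76,0,170),(76,0,178),(-76,0,178)]
print("wrist",proj(m,pose(q,col)).round().tolist()); print("side",proj(S,pose(q,col)).round(1).tolist())
X=st["ee_pos"]; R=Ro.from_quat(st["eef_rot"]).as_matrix()
sad=lambda p: X+R@np.array(p)   # saddle pts in tool axes
print("rib",proj(m,[sad((40,0,150)),sad((-40,0,150)),sad((50,0,180)),sad((-50,0,180)),sad((50,36,262)),sad((50,-36,262))]).round().tolist())
```

```text
[ 498.92486177 -362.36017125  485.4668775 ] [-0.63  0.4   0.43  1.61 -0.01 -0.83] 0.12387599850363298 59.30061399936676
wrist [[280.0, 279.0], [280.0, 100.0], [280.0, 284.0], [279.0, 100.0]]
side [[356.2, 128.2], [397.8, 140.7], [356.5, 126.3], [398.3, 138.8]]
rib [[281.0, 213.0], [281.0, 390.0], [281.0, 167.0], [281.0, 360.0], [337.0, 140.0], [224.0, 140.0]]
```

View pics/w8.png

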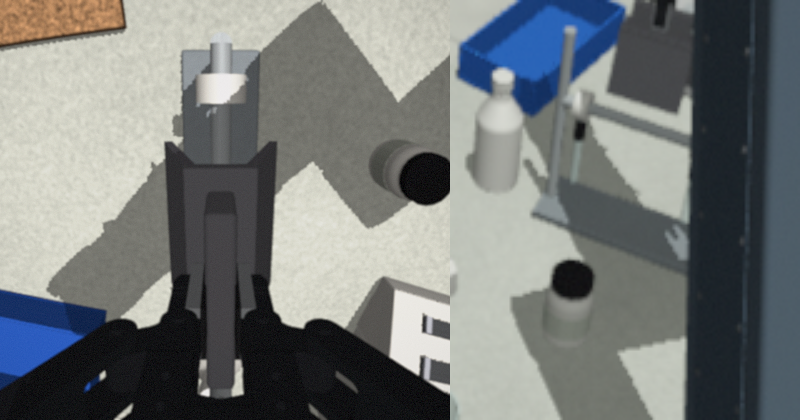

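The wrist view (left half) shows the bar at column 221 and the collar at row 104. The saddle's foot corners are at (165,142) and (277,142), centred on the bar and within 1–2 px of the prediction. I lower it.

Call:
send_rows([
  [0,0,0,0.03,0,0,0],
  [0,0,0,0.06,0,0,0],
  [0,0,0,0.085,0,0,0],
  [0,0,0,0.1,0,0,0],
  [0,0,0,0.108,0,0,0],
  [0,0,0,0.111,0,0,0],
  [0,0,0,0.111,0,0,0],
])

```text
clock: 15.0
ee_pos: [498.2, -363.0, 376.1]
eef_rot: [-0.101, 0.995, -0.0, -0.004]
contact_force: [0.0, 0.2, -1.2]
opening: 0.122
gripper_force: 59.3
```

Call:
send_rows([
  [0,0,0,0.002,0,0,0],
  [0,0,0,0.004,0,0,0],
  [0,0,0,0.004,0,0,0],
])

```text
clock: 15.38
ee_pos: [498.0, -363.0, 371.5]
eef_rot: [-0.101, 0.995, -0.0, -0.004]
contact_force: [0.3, 0.3, -1.7]
opening: 0.127
gripper_force: 59.3
```

Call:
send_rows([
  [0,0,0,0.002,0,0,0],
  [0,0,0,0.003,0,0,0],
  [0,0,0,0.003,0,0,0],
])

```text
clock: 15.75
ee_pos: [498.0, -363.0, 368.8]
eef_rot: [-0.101, 0.995, -0.0, -0.004]
contact_force: [-0.8, 0.4, -0.5]
opening: 0.125
gripper_force: 59.7
```

Call:
send_rows([
  [0,0,0,0.001,0,0,0],
  [0,0,0,0.002,0,0,0],
  [0,0,0,0.002,0,0,0],
])

```text
clock: 16.12
ee_pos: [497.7, -362.8, 368.6]
eef_rot: [-0.101, 0.995, -0.001, -0.003]
contact_force: [-4.4, 2.2, 13.7]
opening: 0.126
gripper_force: 61.6
```

Contact came at the expected height, with 14 N upward. I ease off and open the fingers.

Call:
send_rows([
  [0,0,0,-0.002,0,0,0],
  [0.016,0,0,-0.002,0,0,0],
  [0.02,0,0,-0.002,0,0,0],
  [0.025,0,0,-0.002,0,0,0],
  [0.035,0,0,-0.002,0,0,0],
  [0.04,0,0,-0.002,0,0,0],
  [0.04,0,0,-0.002,0,0,0],
], force=20)

```text
clock: 17.0
ee_pos: [498.1, -363.0, 368.6]
eef_rot: [-0.101, 0.995, -0.0, -0.004]
contact_force: [-0.3, 0.3, -0.2]
opening: 0.47
gripper_force: 0.0
```

Call:
send_rows([
  [0.04,0,0,-0.01,0,0,0],
  [0.04,0,0,-0.03,0,0,0],
  [0.04,0,0,-0.06,0,0,0],
  [0.04,0,0,-0.1,0,0,0],
  [0.04,0,0,-0.12,0,0,0],
  [0.04,0,0,-0.12,0,0,0],
  [0.04,0,0,-0.12,0,0,0],
])

```text
clock: 17.88
ee_pos: [499.0, -362.8, 487.8]
eef_rot: [-0.101, 0.995, 0.0, -0.005]
contact_force: [-0.5, 0.6, -0.9]
opening: 0.465
gripper_force: 0.0
```

Run:
```python
from workcell import *; from h import *
st=state(); m=camera_model("wrist"); print(st["clock"],st["ee_pos"],st["contact_force"])
w=capture("wrist"); t=capture("top")
cv2.imwrite("pics/w9.png",np.hstack([w[:,60:510,::-1],cv2.resize(t[130:290,275:410,::-1],(350,420))]))
q=(499.3,-362.5,.201)
print(proj(m,pose(q,[(-40,0,218),(40,0,218),(-50,36,106),(-50,-36,106)])).round().tolist())
```

```text
17.875 [ 498.96816472 -362.77412888  487.80329296] [-0.46039646  0.64321806 -0.94607126]
[[281.0, 157.0], [280.0, 266.0], [318.0, 126.0], [243.0, 126.0]]
```

View pics/w9.png

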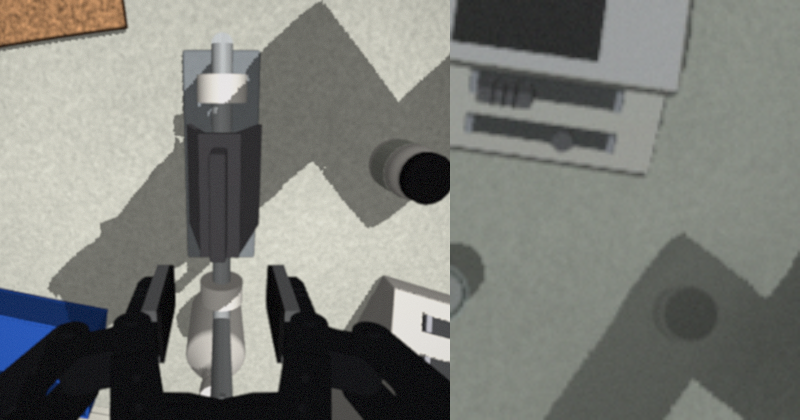

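The saddle hangs on the bar between the collars: its rib is at column 217, rows 152–257, close to the predicted column 221, so it leans only slightly. The top crop shows the lock at its left end and the knob still in place. I let it settle, then hand in.

Call:
send_rows([
  [0.04,0,0,-0.02,0,0,0],
  [0.04,0,0,-0.02,0,0,0],
  [0.04,0,0,-0.02,0,0,0],
  [0.04,0,0,-0.02,0,0,0],
  [0.04,0,0,-0.02,0,0,0],
  [0.04,0,0,-0.02,0,0,0],
])

```text
clock: 18.73
ee_pos: [499.2, -362.8, 508.4]
eef_rot: [-0.101, 0.995, -0.0, -0.004]
contact_force: [0.2, 0.1, -0.1]
opening: 0.47
gripper_force: 0.0
```

```bash
python3 -c "
from workcell import *
print(sign_off())"
```

```text
the job is handed in; nothing more can be done
None
```

I handed the job in at about 19 s: the transport lock is at its left-hand stop, the saddle hangs on the bar between the collars with the gripper clear, and the knob looked unmoved in the last picture; `sign_off()` gave no verdict.

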